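# Sling the air hammer on the column balancer

### The arm

A 6-joint arm with a two-finger parallel gripper is mounted at the origin on a cart in front of the work surface, level with it; the furniture and walls round the work are solid. World frame = base frame: x ahead of the robot, y to its left, z up, the work surface at z = 0. Lengths are in mm, angles in rad, forces in N, time in s.
With the tool pointing down it reaches from about 275 to 1000 mm from the base axis. Payload 8.4 kg.
Tool frame: the origin (TCP) lies on the centre line of the jaws, within the pads' length; the fingertips stand 22 mm ahead of it and the grasp point (between the pads) lies 3 mm ahead of it; z points along the fingers, y is the direction in which the jaws open and shut (so a half turn about z gives the same grasp; the last joint's range is limited). The gripper opens to 85 mm and grips with 20 to 120 N. Pads are 22 mm wide; open, the fingers measure 114 mm over their backs; the gripper's body (76 mm by 85 mm) begins 54 mm behind the grasp point. The pads swing forward as they close: fully open they stand 13 mm farther back than shut.
Start: joints at [-1.169, 0.353, 1.633, -0, 1.155, -0.002], TCP at [245.571, -574.737, 253.281] pointing down, gripper open.
Joint ranges: [-2.63, 2.63], [-0.92, 2.1], [0.06, 2.66], [-1.3, 4.44], [0, 2.69], [-3.02, 3.02]. Speed limits (rad/s): [2.22, 2.22, 2.79, 3.14, 3.14, 3.14].

### API

Orientations are given as [roll, pitch, yaw] about the fixed x, y, z axes, in that order (R = Rz(yaw) Ry(pitch) Rx(roll)).
In Python, from rig import r gives the robot as it stands.
- The arm moves only by the tool carry_out, never from a script. Its argument "rows" is text: rows parted by semicolons, each of 5 numbers parted by spaces: the opening, from 0 (shut) to 1 (fully open), then the shift along the tool's x, y, z in units of 30 mm (1.0 is 30 mm), then the turn about the tool's z in units of 8 degrees (1.0 is 8 degrees). A call has 1 to 12 rows; each row shifts and turns the commanded pose from where the row before left it, along the tool's axes as they then stand; what a row does not reach is not made up. A row lasts 1/8 s, in which the tool goes at most 62.5 mm and 10.7 degrees, less where a joint would pass 70% of its speed; a pose out of reach is approached as far as the arm can. A call is refused whole if a number of a shift passes 1 or a number of a turn 1, either way. A call with a gripper value outside its range is refused whole. The fingers move at their own pace and stop on an object; "newtons" is the grip in N (left out, the last holds). Time passes only in rows, so rows that do not move let the fingers close. It gives the time, the measured TCP pose, the force and the opening at its end, in the units of the state.
- r.sense(): the state, without advancing time (a new reading comes with each control period).
- r.grab_frame(name): name is "side" or "top" or "wrist"; returns the picture (384x512x3 uint8, blue, green, red); there is no depth.
- r.get_calibration(name): a dict with "intrinsics" (3x3 intrinsics, pixels), "position" and "rotation" of the camera in the world. Camera axes: x right, y up, looking along -z (the intrinsics and any distortion apply to the point x, -y, -z); pixel columns grow to the right and rows downward; lengths in mm; the calibration is good to about 2 mm. A picture is of the moment at which its call begins: read the wrist's pose just before it. get_calibration takes no time and is no camera call; for the wrist camera it gives the pose at the moment of the call.
- r.sign_off(): hands the job in, once; it reports no verdict.
The state is a dict: "clock": time; "qpos": joint angles; "qvel": joint speeds; "joint_efforts": joint torques, N m; "eef_pos": TCP position; "tcp_rot": TCP orientation; "contact_force": force on the tool from outside, world axes, zero at the start; "wrist_torque": the same for the moment, N m; "opening": opening from 0.0 (shut) to 1.0 (fully open).
Only numpy, scipy, OpenCV 4.12 (cv2) and the standard library are available. Lean on these libraries where they do the work, as an engineer would, in place of code of your own. Each camera call takes 0.05 s, during which the arm holds its last target.

### The job

Sling the steel air hammer with the red collar over the stone: pull the balancer's sprung hook down by its red handle, catch the hammer's bail while the hammer stands in its well, and draw the hammer straight up out of the tool block. Then swing it across and let go, leaving it hanging still and plumb from the hook, clear above the middle of the stone block. Do not disturb the stone or the brass hammer.

Things in the scene. Friction and masses are not known exactly. Their poses are not given: they have to be found in the camera images.
- column: balancer column that does not move: heavy blue foot 113 mm across, steel tube 28 mm thick, blue spring drum 72 mm across on top, 380 mm high. Origin on its axis at the bench top. A sleeve slides on it and carries a level folding arm of two links (200 mm between pivots, 12 mm thick) that swings freely with slight friction; the hook at its end can stand 80 to 390 mm from the column's axis
- balancer (a joint): how far sleeve, arm and hook are pulled down from their upper stop, m: 0 = fully retracted, as at the start; at most 0.135. The spring pulls the empty hook up with about 6 N anywhere (plus 2 N friction when pulling down); let go, the empty hook runs back up. With the red-collared hammer hung on, the two balance and it stays where it is left
- link_inner (a joint): swing of the inner arm link about the column, rad; 0 = along the column's -x, roughly towards the robot; growing counter-clockwise from above
- link_outer (a joint): bend of the elbow between the links beyond 1.4 rad, rad: -1.4 would be straight; range -1.0 to 1.35
- hook: swivelling hook with handle at the arm's end. Origin on its vertical swivel axis at mid-height of the arm's end (boss 32 mm across, 14 mm high). Turns about z with slight friction; x points out of the mouth, the way the tip lies. Steel hook of 7 mm bar: lowest point 68.5 mm under the origin, tip at x = +17 to +20 mm with its top 44.5 mm under the origin, back at x = -17 mm
- hook_grip (a point): centre of the red handle on top of the hook: an upright flat tab, 34 mm along the hook's x, 13 mm thick along its y (grasp it across this), 42 mm high; 36 mm above the hook's origin, its underside 15 mm above it; nothing is above it. Axes as the hook's
- hook_seat (a point): the point in the bottom of the hook's bend, on its swivel axis, 58.5 mm under the hook's origin, where the middle of a 6 mm bar lies when it hangs in the hook. Axes as the hook's
- tool_block: wooden block fixed to the bench, 150 x 75 x 70 mm high (long along its x), origin at the centre of its underside. Two round wells, 38 mm across and 60 mm deep (floor at 10 mm), lie 37.5 mm either side of its centre along x; a hammer stands in each
- hammer: steel air hammer with a red collar, about 0.6 kg: round body 36 mm across, nose 22 mm across below it, cap at 100 mm, wire bail above to 149 mm in all. Origin at the centre of its nose's underside, z along its length. Stands in either well of the block
- bail_top (a point): middle of the top bar of the red-collared hammer's bail, 146 mm above its nose. The bail is an arch of 6 mm wire in the local y-z plane; its window, 35 mm wide at the foot and narrowing to the top, reaches from 46 to 3 mm below this point; the hook goes through it along local x, from either side
- nose (a point): centre of the underside of the red-collared hammer's nose
- spare_hammer: brass-bodied air hammer with a black collar, of the same size and with the same bail, in the other well; origin at the centre of its nose's underside
- stone: loose squared block of pale stone, about 75 x 94 x 42 mm high; origin at the centre of its underside
Things that resemble listed ones, but are neither listed nor needed, are in the scene too. What is shaped like the stone but turquoise is not meant.

How it is judged:
By the outcome, as a careful person would: the job done as asked, in the order asked, and still so for the second after the job is handed in, with the robot touching nothing.
It also fails if it takes over 61 s, if anything falls off the work surface, if the arm or the gripper's body presses on something with over 40 N, if the wrist force passes 120 N, or if a joint passes its speed limit or range.

## Working session

There is one attempt and no reset: what is moved stays moved. The work goes in short steps, Python scripts to look and compute and a tool call to move; the robot and the scene stay as the last step left them, time stands still between calls to the robot, and variables do not carry over. Pictures are saved under pics/ and viewed, and the job is handed in when it is done.

Besides the shell and the picture viewer there is one more tool, called after ">>>" by a JSON object that holds its "fn" and its "kwargs", one argument or row to a line. carry_out: Moves the arm, as the interface text tells. Its arguments: {"type":"object","properties":{"rows":{"type":"string"},"newtons":{"type":"number"}},"required":["rows"]}

```bash
mkdir -p pics; ls
python3 - <<'E'
from rig import r
import cv2
for n in ("side","top","wrist"):
    cv2.imwrite(f"pics/{n}0.png",r.grab_frame(n))
    c=r.get_calibration(n);print(n,c)
print(r.sense())
E
```

```text
pics
side {'intrinsics': array([[463.09077603,   0.        , 256.28855391],
       [  0.        , 463.09077603, 196.42353813],
       [  0.        ,   0.        ,   1.        ]]), 'position': array([ 600.21409082, -854.32760154,  755.76727119]), 'rotation': array([ 1.00748833, -0.01840221,  0.05310164])}
top {'intrinsics': array([[416.53123581,   0.        , 259.80478017],
       [  0.        , 416.53123581, 188.82593864],
       [  0.        ,   0.        ,   1.        ]]), 'position': array([ 461.54864503,  -27.90326969, 1273.43821289]), 'rotation': array([ 0.09303159,  0.00427046, -1.58571705])}
wrist {'intrinsics': array([[286.54297663,   0.        , 260.03536752],
       [  0.        , 286.54297663, 194.59760383],
       [  0.        ,   0.        ,   1.        ]]), 'position': array([ 313.23874589, -544.10964872,  373.78678902]), 'rotation': array([-0.29695031,  0.00130211, -1.16582629])}
{'clock': 0.15, 'qpos': array([-1.16940634e+00,  3.53513598e-01,  1.63391580e+00,  3.62165274e-06,
        1.15517147e+00, -2.39840472e-03]), 'qvel': array([-5.07134939e-04, -1.40529520e-03, -3.81096652e-03, -2.15275073e-03,
        1.80213585e-04,  4.55240013e-05]), 'joint_efforts': array([ 3.63941690e-04, -6.05633783e+01, -3.42338133e+01, -6.69871156e-05,
        6.16131176e-03, -3.47936634e-05]), 'eef_pos': array([ 245.44808574, -574.45491197,  252.73912277]), 'tcp_rot': array([-3.14058446e+00, -5.72992422e-06,  4.03786929e-01]), 'contact_force': array([-0.86871008, -0.68042568, -0.60475559]), 'wrist_torque': array([ 0.03340353,  0.03423844, -0.01722454]), 'opening': 0.9999184376315702}
```

View pics/side0.png

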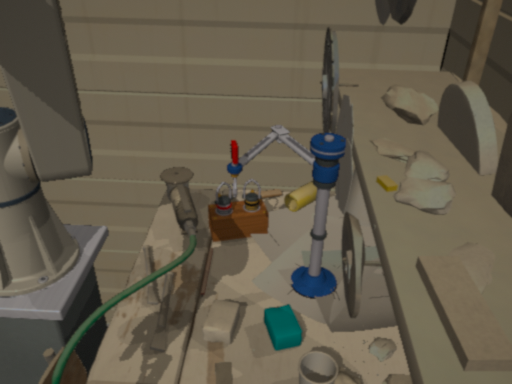

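View pics/top0.png

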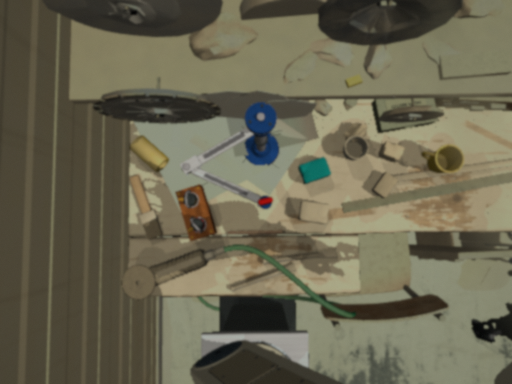

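View pics/wrist0.png

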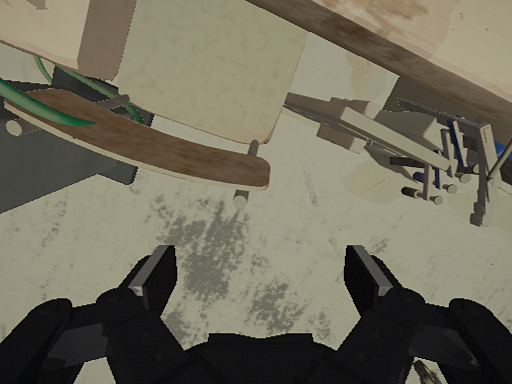

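```bash
cat > h.py <<'E'
import numpy as np, cv2
from rig import r
from scipy.spatial.transform import Rotation as R
C={}
def cal(n):
    if n=="wrist": return r.get_calibration(n)
    if n not in C: C[n]=r.get_calibration(n)
    return C[n]
def ray(n,u,v,c=None):
    c=c or cal(n);K=c["intrinsics"]
    d=np.array([(u-K[0,2])/K[0,0],-(v-K[1,2])/K[1,1],-1.])
    return np.array(c["position"]),R.from_euler("xyz",c["rotation"]).apply(d)
def atz(n,u,v,z,c=None):
    p,d=ray(n,u,v,c);return p+d*(z-p[2])/d[2]
def proj(n,X,c=None):
    c=c or cal(n);K=c["intrinsics"]
    q=R.from_euler("xyz",c["rotation"]).inv().apply(np.array(X,float)-c["position"])
    return np.array([K[0,0]*q[0]/-q[2]+K[0,2],K[1,1]*-q[1]/-q[2]+K[1,2]])
def tri(a,b):
    # a=(name,u,v[,c])
    A=np.zeros((3,3));B=np.zeros(3);rs=[]
    for o in (a,b):
        p,d=ray(*o);d=d/np.linalg.norm(d);M=np.eye(3)-np.outer(d,d);A+=M;B+=M@p;rs.append((p,d))
    X=np.linalg.solve(A,B);return X,[np.linalg.norm((np.eye(3)-np.outer(d,d))@(X-p)) for p,d in rs]
def crop(img,x0,x1,y0,y1,s,name):
    im=cv2.resize(img[y0:y1,x0:x1],None,fx=s,fy=s,interpolation=cv2.INTER_CUBIC)
    for x in range((x0+9)//10*10,x1,10):
        cv2.line(im,((x-x0)*s,0),((x-x0)*s,6),(0,0,255),1); cv2.putText(im,str(x),((x-x0)*s,16),0,.35,(0,0,255),1)
    for y in range((y0+9)//10*10,y1,10):
        cv2.line(im,(0,(y-y0)*s),(6,(y-y0)*s),(0,0,255),1); cv2.putText(im,str(y),(8,(y-y0)*s+4),0,.35,(0,0,255),1)
    cv2.imwrite("pics/"+name+".png",im)
E
python3 - <<'E'
from h import *
t=cv2.imread("pics/top0.png");s=cv2.imread("pics/side0.png")
crop(t,170,290,100,245,4,"t_a");crop(t,285,405,130,230,6,"t_b");crop(s,195,355,125,300,3,"s_a");crop(s,190,310,290,360,6,"s_b")
E
```

```text
(no output)
```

View pics/t_a.png

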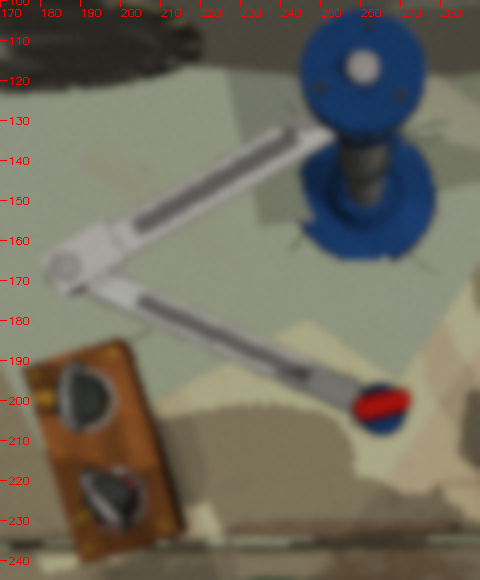

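View pics/t_b.png

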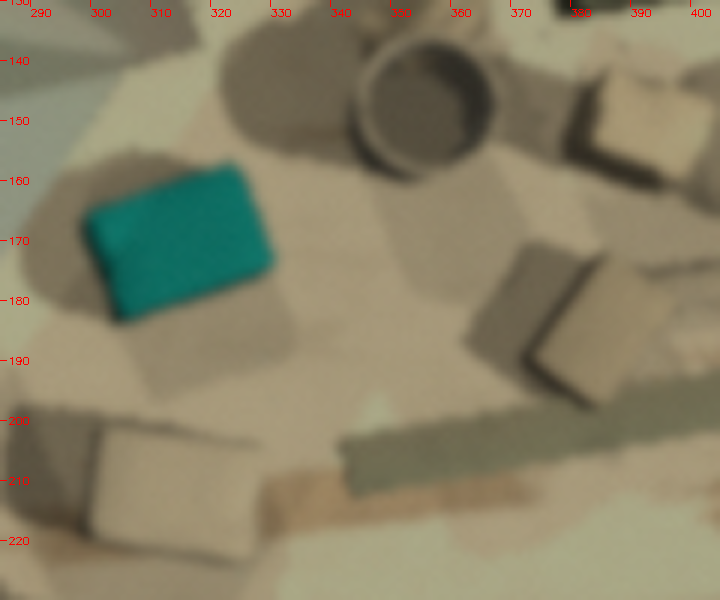

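View pics/s_a.png

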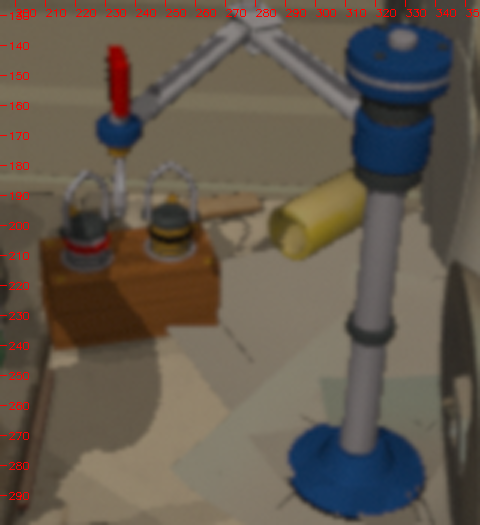

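View pics/s_b.png

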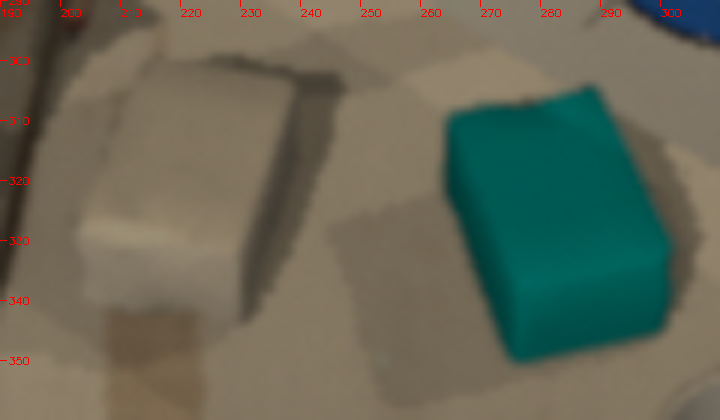

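Run:
```python
from h import *
np.set_printoptions(precision=1,suppress=True)
print("stone top corners z=42:")
for u,v in [(301,201),(329,204.5),(327,223),(299,219)]: print(atz("top",u,v,42))
for u,v in [(217,300),(238.5,303.5),(230,332),(202.5,328)]: print(' s',atz("side",u,v,42))
print("block corners z70")
for u,v in [(176,192),(200,185),(214,232),(189,240)]: print(atz("top",u,v,70))
print("column foot", atz("top",260,152,20), atz("side",314,283,15), "drum",atz("top",260.5,117,380), atz("side",329,139,380))
print("bail steel side z159",atz("side",225,182.5,159),"brass",atz("side",251.7,179.3,159))
print("cap steel side z110", atz("side",223.5,199,110), "top",atz("top",197,225,110),"brass",atz("side",251.5,196,110),atz("top",191,199,110))
print("handle",tri(("side",235,153),("top",265,202)))
print("boss",tri(("side",234.8,167.5),("top",265,202.5)))
print("elbow",tri(("side",280,133),("top",187,166)))
```

```text
stone top corners z=42:
[ 538.5 -145.7   42. ]
[ 526.8 -228.2   42. ]
[ 472.4 -220.7   42. ]
[ 485.4 -138.6   42. ]
 s [ 491.9 -143.8   42. ]
 s [ 538.4 -150.7   42. ]
 s [ 528.2 -228.6   42. ]
 s [ 472.8 -222.2   42. ]
block corners z70
[568.4 218.9  70. ]
[587.7 149.2  70. ]
[451.2 109.1  70. ]
[429.5 181.   70. ]
column foot [691.3 -26.6  20. ] [705.  -46.7  15. ] drum [702.9 -29.2 380. ] [702.7 -43.9 380. ]
bail steel side z159 [478.6 149.3 159. ] brass [544.9 171.1 159. ]
cap steel side z110 [474.  148.1 110. ] top [471.7 151.8 110. ] brass [545.2 168.6 110. ] [544.5 168.6 110. ]
handle (array([520.6, -36.2, 338. ]), [np.float64(1.6365090784385485), np.float64(1.63650907843839)])
boss (array([520.7, -36.6, 305.6]), [np.float64(0.9374108610693813), np.float64(0.9374108610693304)])
elbow (array([610. , 145.7, 302.3]), [np.float64(1.156604278602197), np.float64(1.1566042786022022)])
```

>>> {"fn": "carry_out", "kwargs": {
  "rows": "1 0 0 -0.7 -1;1 0 0 -0.7 -1;1 0 0 -0.7 -1;1 0.5 0 -0.7 -1;1 0.5 0 -0.7 -1;1 0.5 0 -0.7 -1;1 1 0.5 -0.7 -1;1 1 0.5 -0.7 -1;1 1 0.5 0 -0.35;1 1 0.5 0 0;1 1 0.5 0 0;1 1 0.5 0 0"
}}

```text
clock: 1.65
eef_pos: [377.3, -367.6, 421.1]
tcp_rot: [-3.141, -0.0, 1.57]
contact_force: [-0.2, 0.5, 0.3]
opening: 1.002
```

Run:
```python
from h import *
s=r.sense();print(s["eef_pos"],s["tcp_rot"],s["qpos"],s["qvel"])
```

```text
[ 377.2725346  -367.61045783  421.06723206] [-3.14135693e+00 -2.73970844e-04  1.56957619e+00] [-7.75294193e-01  7.65970033e-02  1.61712342e+00  3.13590247e-05
  1.44823231e+00 -7.74077928e-01] [ 4.77154392e-01 -1.51421468e-01  1.69342939e-01 -4.38583446e-04
 -1.51921869e-02  4.71554623e-01]
```

>>> {"fn": "carry_out", "kwargs": {
  "rows": "1 1 0.3 0 0;1 1 0.3 0 0;1 1 0.3 0 0;1 1 0.3 0 0;1 1 0.3 0 0;1 1 0.3 0 0;1 1 0.3 0 0;1 1 0.3 0 0;1 1 0.3 0 0;1 1 0.3 0 0;1 1 0.3 0 0;1 0.6 0.3 0.2 0"
}}

```text
clock: 3.15
eef_pos: [485.6, -19.5, 415.4]
tcp_rot: [3.141, -0.0, 1.571]
contact_force: [1.0, -0.0, 0.3]
opening: 0.998
```

Run:
```python
from h import *
import json
s=r.sense();print(s["eef_pos"],s["tcp_rot"],abs(s["qvel"]).max())
c=r.get_calibration("wrist");im=r.grab_frame("wrist");cv2.imwrite("pics/w1.png",im)
json.dump({k:np.array(v).tolist() for k,v in c.items()},open("w1.json","w"))
print(c["position"],c["rotation"],r.get_calibration("wrist")["position"])
cv2.imwrite("pics/w1b.png",cv2.resize(im,None,fx=1.5,fy=1.5))
```

```text
[485.61017391 -19.51748947 415.42808877] [ 3.14106334e+00 -1.68990579e-04  1.57062927e+00] 0.2949951013315255
[484.52138162  56.30845551 536.50581565] [-0.29698835 -0.00107674  0.00098328] [485.12699903  57.46789574 535.44922739]
```

View pics/w1b.png

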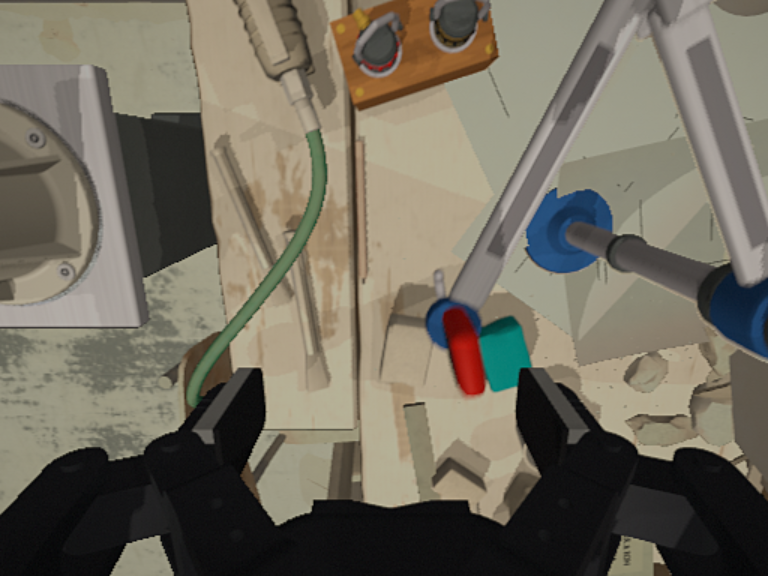

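Run:
```python
from h import *
im=cv2.imread("pics/w1.png")
crop(im,215,345,0,75,6,"w1h");crop(im,250,370,165,275,5,"w1k")
```

```text
(no output)
```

View pics/w1h.png

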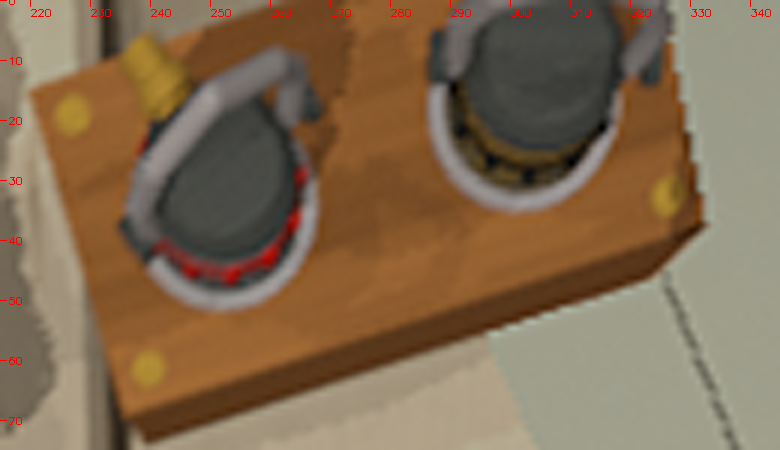

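View pics/w1k.png

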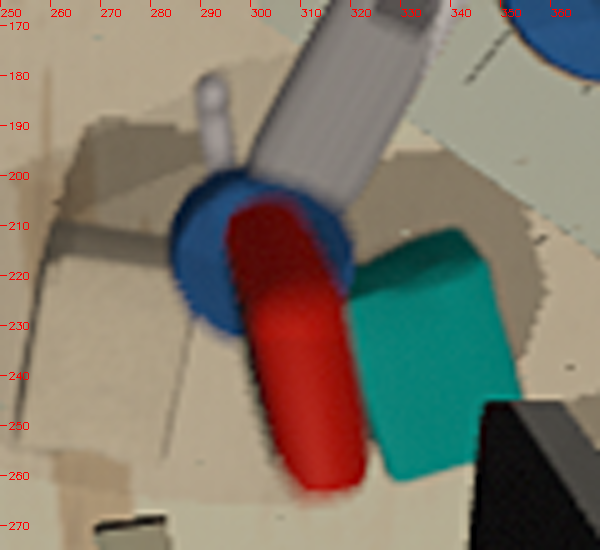

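Run:
```python
from h import *
import json
np.set_printoptions(precision=1,suppress=True)
c={k:np.array(v) for k,v in json.load(open("w1.json")).items()}
P=lambda u,v,z:atz("wrist",u,v,z,c)
a,b=P(237,40,108),P(267,18,108);print("feet",a,b,(a+b)/2,np.degrees(np.arctan2(*(b-a)[1::-1])),np.linalg.norm(b-a))
a,b=P(249,16,156),P(262,9,156);print("top bar",a,b,(a+b)/2,np.degrees(np.arctan2(*(b-a)[1::-1])),np.linalg.norm(b-a))
print("cap",P(251,28,110))
print("block corners",P(220,15,70),P(235,69,70),P(332,37,70))
print("tip",P(291.5,181,257.5),"boss",P(300,214,309))
a,b=P(302,208,359),P(314,264,359);print(b)
a,b=P(305,227,359),P(314,260,359);print("handle top ends",a,b,(a+b)/2,np.degrees(np.arctan2(*(a-b)[1::-1])),np.linalg.norm(b-a))
print("stone",[P(u,v,42) for u,v in [(263,217),(288,221),(283,259),(253,254)]])
```

```text
feet [454.  142.1 108. ] [494.  168.2 108. ] [474.  155.2 108. ] 33.01780446104062 47.77032341769843
top bar [472.  157.7 156. ] [487.1 164.8 156. ] [479.5 161.2 156. ] 25.262860157490312 16.740605240237034
cap [472.9 156.  110. ]
block corners [427.7 181.8  70. ] [447.4 110.7  70. ] [589.8 153.8  70. ]
tip [516.5 -14.8 257.5] boss [518.7 -30.5 309. ]
[522.6 -48.8 359. ]
handle top ends [515.  -20.7 359. ] [522.4 -45.6 359. ] [518.7 -33.2 359. ] 106.63448250268752 25.98733945513241
stone [array([ 490.7, -138.3,   42. ]), array([ 537.2, -146.3,   42. ]), array([ 529.8, -225.5,   42. ]), array([ 471.8, -214.7,   42. ])]
```

```bash
cat >> h.py <<'E'
def to(x,y,z,yawdeg):
    "shift in tool units from the measured pose"
    s=r.sense();p=s["eef_pos"];q=R.from_euler("xyz",s["tcp_rot"])
    d=q.inv().apply(np.array([x,y,z])-p)/30
    yaw=np.degrees(s["tcp_rot"][2]);t=-((yawdeg-yaw+180)%360-180)/8
    print("t",s["clock"],"pos",np.round(p,1),"yaw",round(yaw,1),"| shift units (tool x,y,z) BEFORE turn:",np.round(d,2),"turn",round(t,2),"F",np.round(s["contact_force"],1),"op",round(s["opening"],2))
    q2=q*R.from_euler("z",t*8,degrees=True)
    print("  shift units if turned first:",np.round(q2.inv().apply(np.array([x,y,z])-p)/30,2))
E
python3 - <<'E'
from h import *
to(520,-36.5,341,105.5)
E
```

```text
t 3.2 pos [486.1 -18.2 414.3] yaw 90.0 | shift units (tool x,y,z) BEFORE turn: [-0.61  1.13  2.44] turn -1.94 F [-0.1  1.2 -1.8] op 1.0
  shift units if turned first: [-0.89  0.93  2.44]
```

>>> {"fn": "carry_out", "kwargs": {
  "rows": "0.6 0 0 0 -1;0.6 0 0 0 -0.94;0.6 -0.45 0.45 0 0;0.6 -0.45 0.45 0 0;0.6 0 0 0 0;0.6 0 0 0 0"
}}

```text
clock: 3.95
eef_pos: [518.6, -39.9, 414.9]
tcp_rot: [-3.141, -0.0, 1.839]
contact_force: [0.2, -0.1, 0.1]
opening: 0.597
```

Run:
```python
from h import *
to(520,-36.5,341,105.5)
import json
c=r.get_calibration("wrist");im=r.grab_frame("wrist")
json.dump({k:np.array(v).tolist() for k,v in c.items()},open("w2.json","w"))
cv2.imwrite("pics/w2.png",im);crop(im,130,390,190,380,3,"w2c")
```

```text
t 3.95 pos [518.6 -39.9 414.9] yaw 105.4 | shift units (tool x,y,z) BEFORE turn: [0.1  0.08 2.46] turn -0.02 F [ 0.2 -0.1  0.1] op 0.6
  shift units if turned first: [0.1  0.08 2.46]
```

View pics/w2c.png

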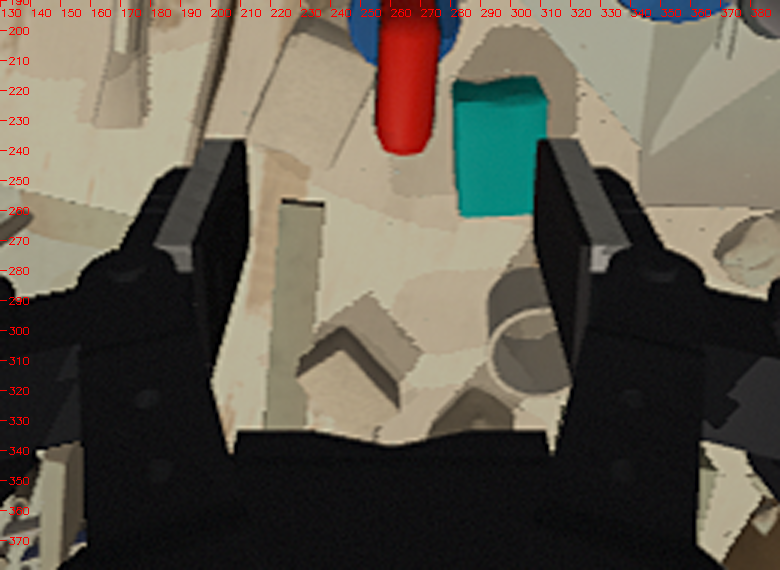

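Run:
```python
from h import *
import json
np.set_printoptions(precision=1,suppress=True)
c={k:np.array(v) for k,v in json.load(open("w2.json")).items()}
for v in (195,240):
  for z in (359,340): print(v,z,atz("wrist",265.5,v,z,c))
x=np.array([np.cos(np.radians(105.4)),np.sin(np.radians(105.4)),0])
print(atz("wrist",265.5,239,357,c)+17*x)
im=cv2.imread("pics/w2.png");crop(im,230,300,150,250,6,"w2d")
```

```text
195 359 [515.7 -18.3 359. ]
195 340 [517.6 -23.8 340. ]
240 359 [524.4 -49.1 359. ]
240 340 [527.2 -57.9 340. ]
[520.  -32.9 357. ]
```

View pics/w2d.png

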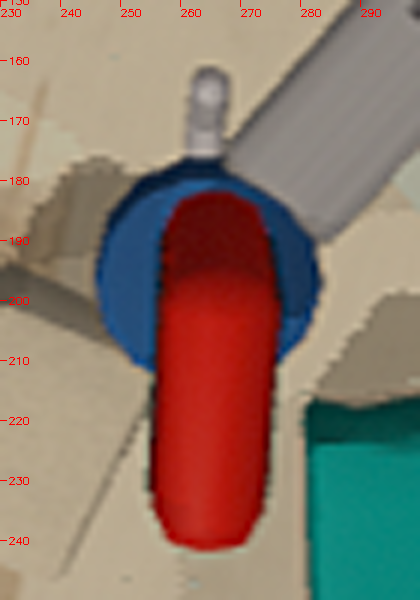

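>>> {"fn": "carry_out", "kwargs": {
  "rows": "0.6 0.17 0.06 0.9 0;0.6 0 0 0.9 0;0.6 0 0 0.66 0;0.6 0 0 0 0;0 0 0 0 0;0 0 0 0 0;0 0 0 0 0;0 0 0 0 0",
  "newtons": 60
}}

```text
clock: 5.0
eef_pos: [519.4, -34.3, 342.3]
tcp_rot: [3.14, 0.0, 1.841]
contact_force: [-0.4, 0.4, 4.2]
opening: 0.142
```

Run:
```python
from h import *
to(495,111,227,120)
im=r.grab_frame("side");crop(im,190,350,90,260,4,"s2");cv2.imwrite("pics/s2f.png",im)
```

```text
t 5.0 pos [519.4 -34.3 342.3] yaw 105.5 | shift units (tool x,y,z) BEFORE turn: [4.89 0.5  3.84] turn -1.82 F [-0.4  0.4  4.2] op 0.14
  shift units if turned first: [4.6  1.71 3.84]
```

View pics/s2.png

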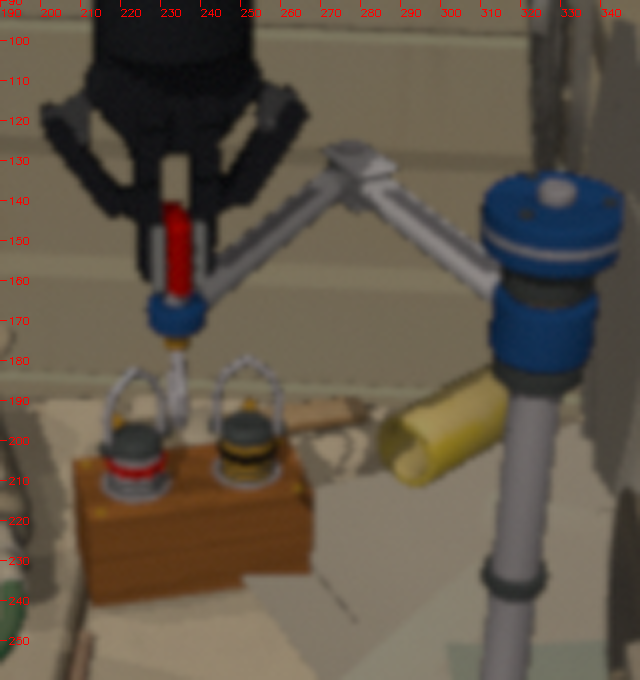

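>>> {"fn": "carry_out", "kwargs": {
  "rows": "0 0 0 0 -0.46;0 0 0 0 -0.46;0 0 0 0 -0.45;0 0 0 0 -0.45;0 0.6 0.2 0.1 0;0 0.8 0.3 0.2 0;0 0.8 0.3 0.2 0;0 0.8 0.3 0.2 0;0 0.8 0.3 0.2 0;0 0.6 0.2 0.2 0;0 0.2 0.1 0 0;0 0 0 0 0"
}}

```text
clock: 6.55
eef_pos: [494.5, 111.4, 309.1]
tcp_rot: [3.14, 0.001, 2.096]
contact_force: [-0.4, -0.1, 4.8]
opening: 0.147
```

Run:
```python
from h import *
import json
to(495,111,227,120)
c=r.get_calibration("wrist");im=r.grab_frame("wrist")
json.dump({k:np.array(v).tolist() for k,v in c.items()},open("w3.json","w"))
cv2.imwrite("pics/w3.png",im);cv2.imwrite("pics/w3b.png",cv2.resize(im,None,fx=1.5,fy=1.5))
cv2.imwrite("pics/top3.png",r.grab_frame("top"));
crop(cv2.imread("pics/top3.png"),170,330,100,245,4,"t3")
```

```text
t 6.55 pos [494.5 111.4 309.1] yaw 120.1 | shift units (tool x,y,z) BEFORE turn: [-0.02  0.01  2.74] turn 0.01 F [-0.4 -0.1  4.8] op 0.15
  shift units if turned first: [-0.02  0.01  2.74]
```

View pics/w3b.png

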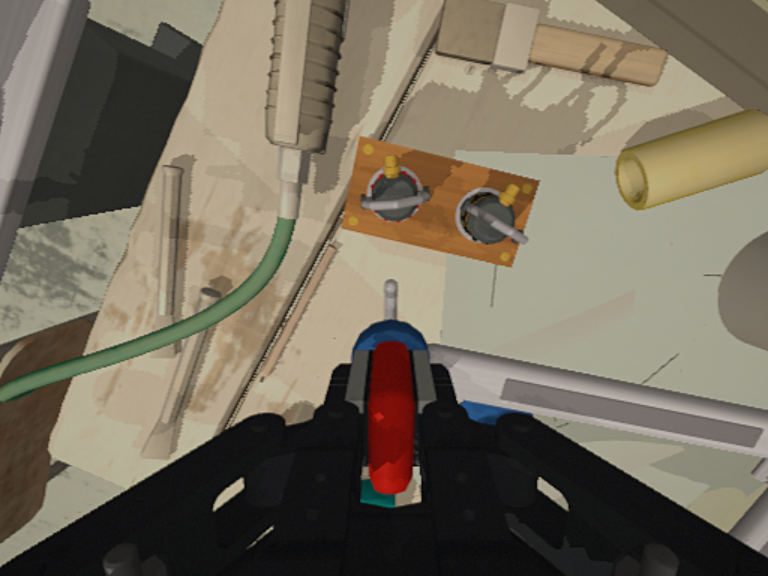

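View pics/t3.png

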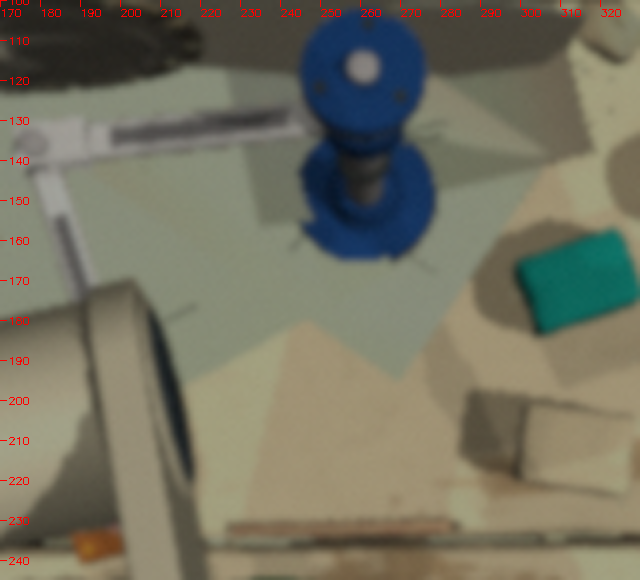

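Run:
```python
from h import *
im=cv2.imread("pics/w3.png")
crop(im,220,360,85,215,6,"w3c")
```

```text
(no output)
```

View pics/w3c.png

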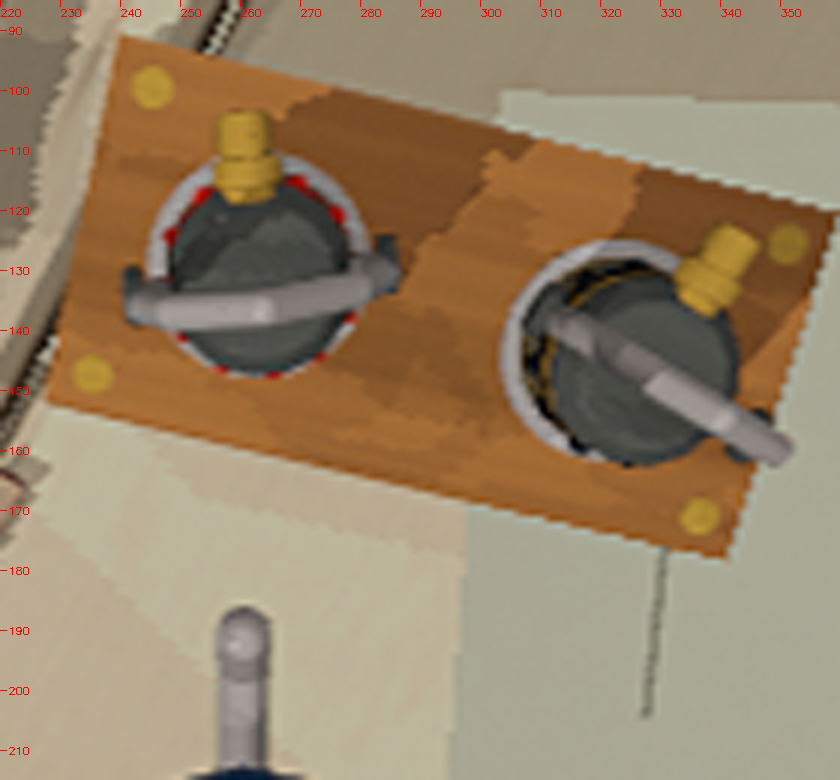

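Run:
```python
from h import *
import json
np.set_printoptions(precision=1,suppress=True)
c={k:np.array(v) for k,v in json.load(open("w3.json")).items()}
P=lambda u,v,z:atz("wrist",u,v,z,c)
print("bail top",P(261.5,136,159))
a,b=P(252,137,154),P(272,134,154);print("bail dir near top",np.degrees(np.arctan2(*(b-a)[1::-1])))
a,b=P(241.5,132,115),P(282.5,127,115);print("feet",(a+b)/2,np.degrees(np.arctan2(*(b-a)[1::-1])),np.linalg.norm(b-a))
print("cap",P(261,131,110))
print("block", [P(u,v,70) for u,v in [(239,91),(359,120),(341,178),(227.5,152)]])
T=P(260,189,266);print("tip (z=302-33-45+..)",T,[P(260,189,z) for z in (220,225,230)])
print("side bail", atz("side",224.2,183,159), tri(("side",224.2,183),("wrist",261.5,136,c)))
```

```text
bail top [470.6 155.4 159. ]
bail dir near top 38.52997746085725
feet [469.9 158.1 115. ] 36.93742289115047 44.391944583427794
cap [470.1 155.9 110. ]
block [array([426. , 180.2,  70. ]), array([568.5, 224.5,  70. ]), array([591.2, 153.7,  70. ]), array([448.4, 109.8,  70. ])]
tip (z=302-33-45+..) [479.6 136.7 266. ] [array([486.3, 125.4, 220. ]), array([485.6, 126.6, 225. ]), array([484.8, 127.8, 230. ])]
side bail [476.9 146.7 159. ] (array([473.3, 155.4, 153.5]), [np.float64(2.4860978203407855), np.float64(2.4860978203409037)])
```

>>> {"fn": "carry_out", "kwargs": {
  "rows": "0 0 0 0.2 -0.4;0 0 0 0.4 -0.35;0 0 0 0.5 0;0 0 0 0.5 0;0 0 0 0.5 0;0 0 0 0.4 0;0 0 0 0.2 0;0 0 0 0 0"
}}

```text
clock: 7.65
eef_pos: [494.6, 110.6, 227.7]
tcp_rot: [3.141, 0.001, 2.199]
contact_force: [0.7, -0.1, 5.4]
opening: 0.144
```

Run:
```python
from h import *
import json
to(471.5,155,228,126)
c=r.get_calibration("wrist");im=r.grab_frame("wrist")
json.dump({k:np.array(v).tolist() for k,v in c.items()},open("w4.json","w"))
cv2.imwrite("pics/w4.png",im);crop(im,200,350,60,210,5,"w4c")
im=r.grab_frame("side");cv2.imwrite("pics/s4.png",im);crop(im,195,295,100,250,5,"s4c")
```

```text
t 7.65 pos [494.6 110.6 227.7] yaw 126.0 | shift units (tool x,y,z) BEFORE turn: [ 1.65  0.25 -0.01] turn 0.0 F [ 0.7 -0.1  5.4] op 0.14
  shift units if turned first: [ 1.65  0.25 -0.01]
```

View pics/w4c.png

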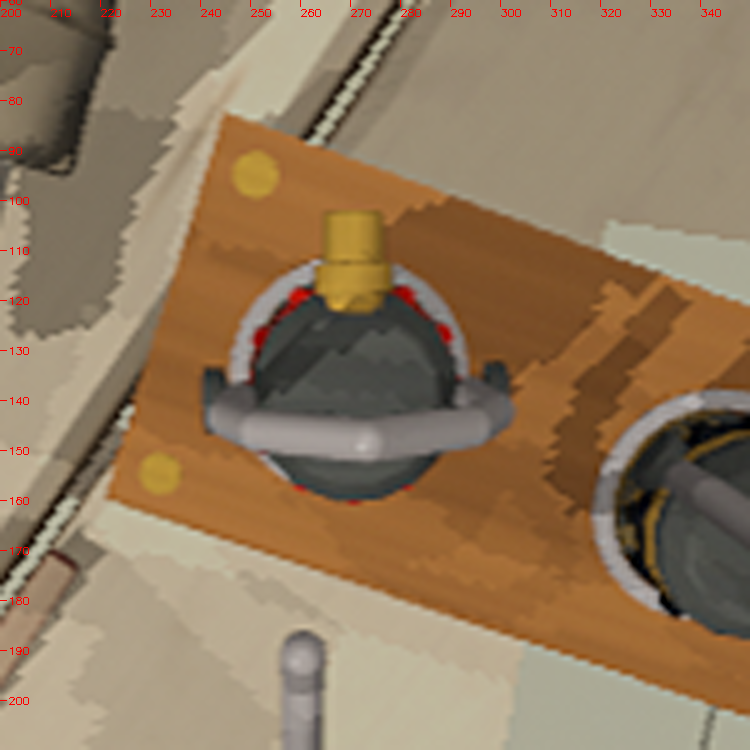

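View pics/s4c.png

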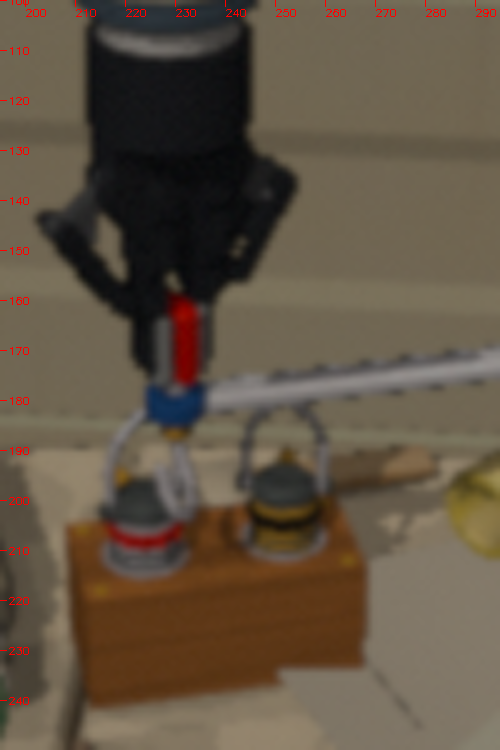

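Run:
```python
from h import *
import json
np.set_printoptions(precision=1,suppress=True)
c={k:np.array(v) for k,v in json.load(open("w4.json")).items()}
for z in (156,159): print("bail",atz("wrist",270.5,147,z,c))
print("cap",atz("wrist",270,139,110,c))
for z in (138,143,148): print("tip",z,atz("wrist",259.5,190,z,c), proj("side",atz("wrist",259.5,190,z,c)))
d=np.array([np.cos(np.radians(126)),np.sin(np.radians(126)),0])
h=np.array([494.6,110.6,0]);print("expected tip",h+18*d)
for o in (183,188,193):
  print(o,"boss bottom edge ctr",proj("side",h+[0,0,o-7]),"tip top",proj("side",h+18*d+[0,0,o-44.5]),"lowest",proj("side",h+[0,0,o-68.5]),"bossctr",proj("side",h+[0,0,o]),"handle top", proj("side",h+[0,0,o+57]))
im=cv2.imread("pics/s4.png");crop(im,205,255,150,215,10,"s4d")
```

```text
bail [470.6 155.6 156. ]
bail [470.3 155.8 159. ]
cap [471.4 156.6 110. ]
tip 138 [485.3 122.8 138. ] [226.6 195.2]
tip 143 [484.5 123.9 143. ] [226.3 193.3]
tip 148 [483.6 125.1 148. ] [226.  191.3]
expected tip [484.  125.2   0. ]
183 boss bottom edge ctr [229.7 184.8] tip top [226.2 194.5] lowest [230.  205.9] bossctr [229.6 182.3] handle top [229.3 161.6]
188 boss bottom edge ctr [229.6 183.1] tip top [226.2 192.8] lowest [229.9 204.2] bossctr [229.6 180.6] handle top [229.3 159.7]
193 boss bottom edge ctr [229.6 181.3] tip top [226.2 191.1] lowest [229.9 202.5] bossctr [229.6 178.8] handle top [229.3 157.8]
```

View pics/s4d.png

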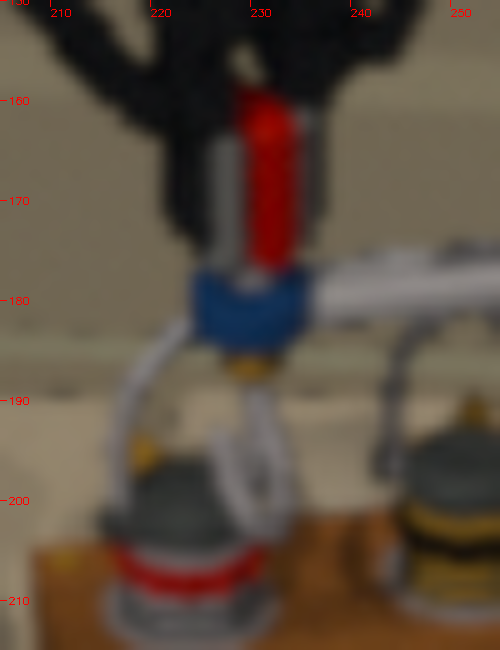

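>>> {"fn": "carry_out", "kwargs": {
  "rows": "0 0 0.12 0 0;0 0.1 0.11 0 0;0 0.3 0 0 0;0 0.3 0 0 0;0 0.3 0 0 0;0 0.3 0 0 0;0 0.25 0 0 0;0 0.12 0 0 0;0 0 0 0 0"
}}

```text
clock: 8.88
eef_pos: [470.0, 155.5, 227.5]
tcp_rot: [-3.141, -0.0, 2.2]
contact_force: [-0.4, 0.1, 4.2]
opening: 0.142
```

Run:
```python
from h import *
import json
to(470.5,155.7,228,126)
c=r.get_calibration("wrist");im=r.grab_frame("wrist")
json.dump({k:np.array(v).tolist() for k,v in c.items()},open("w5.json","w"))
cv2.imwrite("pics/w5.png",im);crop(im,190,350,110,240,5,"w5c")
im=r.grab_frame("side");cv2.imwrite("pics/s5.png",im);crop(im,195,265,145,220,8,"s5c")
```

```text
t 8.875 pos [470.  155.5 227.5] yaw 126.0 | shift units (tool x,y,z) BEFORE turn: [-0.    0.02 -0.02] turn 0.01 F [-0.4  0.1  4.2] op 0.14
  shift units if turned first: [-0.    0.02 -0.02]
```

View pics/w5c.png

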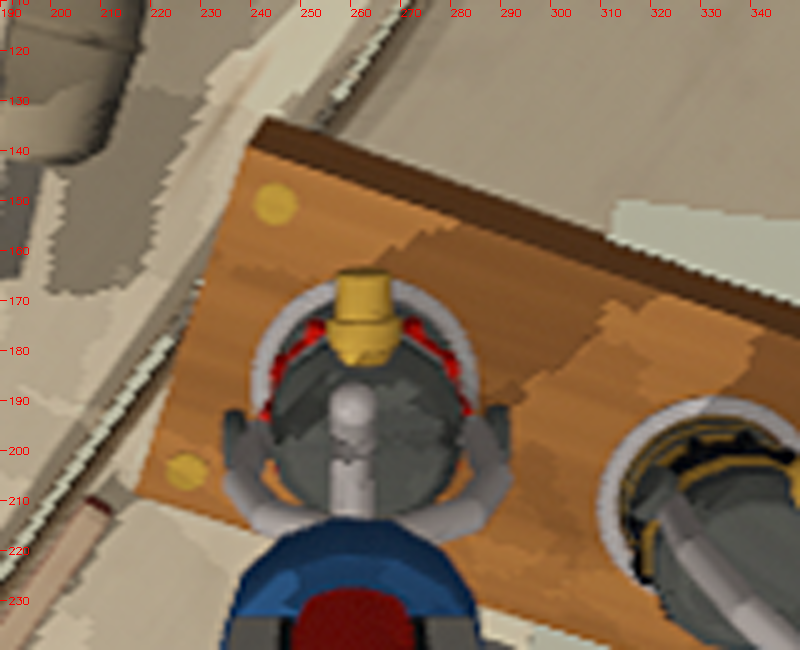

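View pics/s5c.png

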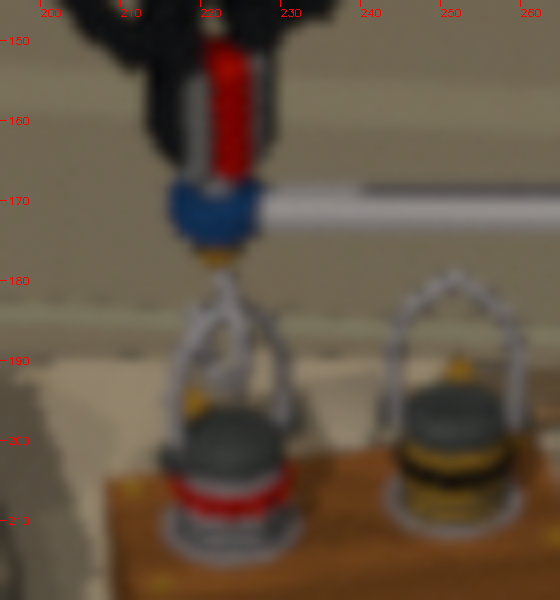

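>>> {"fn": "carry_out", "kwargs": {
  "rows": "0 0 0 -0.2 0;0 0 0 -0.3 0;0 0 0 -0.2 0;0 0 0 -0.15 0;0 0 0 -0.2 0;0 0 0 -0.2 0;0 0 0 -0.2 0"
}}

```text
clock: 9.85
eef_pos: [470.0, 155.2, 271.1]
tcp_rot: [-3.141, -0.0, 2.199]
contact_force: [0.7, 0.2, -2.5]
opening: 0.144
```

Run:
```python
from h import *
to(470.5,155.7,336,126)
im=r.grab_frame("side");cv2.imwrite("pics/s6.png",im);crop(im,195,265,130,220,7,"s6c")
```

```text
t 9.85 pos [470.  155.2 271.1] yaw 126.0 | shift units (tool x,y,z) BEFORE turn: [ 0.    0.02 -2.16] turn 0.0 F [ 0.7  0.2 -2.5] op 0.14
  shift units if turned first: [ 0.    0.02 -2.16]
```

View pics/s6c.png

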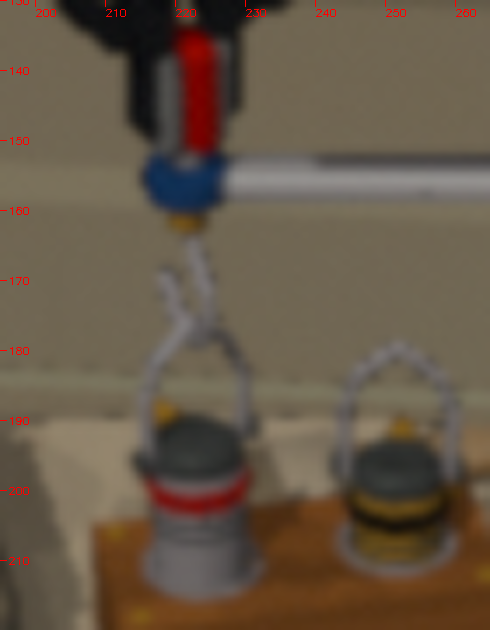

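Caught in the hook and rising. Continue straight up to just below the stop.

>>> {"fn": "carry_out", "kwargs": {
  "rows": "0 0 0 -0.25 0;0 0 0 -0.25 0;0 0 0 -0.25 0;0 0 0 -0.25 0;0 0 0 -0.25 0;0 0 0 -0.25 0;0 0 0 -0.25 0;0 0 0 -0.2 0;0 0 0 -0.15 0;0 0 0 0 0"
}}

```text
clock: 11.15
eef_pos: [470.5, 155.4, 334.5]
tcp_rot: [3.141, 0.0, 2.199]
contact_force: [-0.2, 0.7, -1.2]
opening: 0.142
```

Run:
```python
from h import *
to(506,-184,336,126)
im=r.grab_frame("side");cv2.imwrite("pics/s7.png",im);crop(im,195,285,100,250,5,"s7c")
```

```text
t 11.15 pos [470.5 155.4 334.5] yaw 126.0 | shift units (tool x,y,z) BEFORE turn: [-9.85 -5.7  -0.05] turn 0.0 F [-0.2  0.7 -1.2] op 0.14
  shift units if turned first: [-9.85 -5.69 -0.05]
```

View pics/s7c.png

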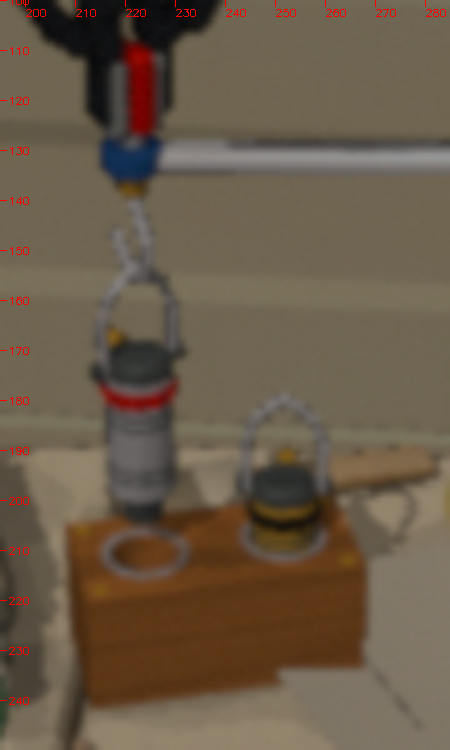

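>>> {"fn": "carry_out", "kwargs": {
  "rows": "0 -0.05 -0.03 0 0;0 -0.1 -0.06 0 0;0 -0.17 -0.1 0 0;0 -0.23 -0.13 0 0;0 -0.3 -0.17 0 0;0 -0.35 -0.2 0 0;0 -0.35 -0.2 0 0;0 -0.35 -0.2 0 0;0 -0.35 -0.2 0 0;0 -0.35 -0.2 0 0;0 -0.35 -0.2 0 0;0 -0.35 -0.2 0 0"
}}

```text
clock: 12.7
eef_pos: [482.6, 41.1, 334.0]
tcp_rot: [3.142, -0.0, 2.199]
contact_force: [0.3, 1.0, 1.9]
opening: 0.147
```

Run:
```python
from h import *
np.set_printoptions(precision=1,suppress=True)
def quad(n,P,z):
    q=[atz(n,u,v,z) for u,v in P];print(n,np.mean(q,0),[round(float(np.linalg.norm(q[i]-q[(i+1)%4])),1) for i in range(4)])
quad("top",[(298.5,166),(323,158),(329,174.5),(304,183.5)],42)
quad("side",[(264.5,309),(288,305),(300,331),(275.5,337)],42)
quad("top",[(384,172),(395,179),(382.5,197),(372,189)],42)
quad("top",[(383,141),(401.5,145),(396,161),(381,155)],30)
to(506,-184,336,126)
```

```text
top [ 629.  -185.6   42. ] [77.2, 52.6, 79.4, 54.9]
side [ 630.2 -190.4   42. ] [51.3, 72.7, 51.6, 76.3]
top [ 584.6 -391.4   42. ] [38.3, 66.0, 38.6, 62.8]
top [ 687.9 -420.3   30. ] [56.9, 52.1, 48.3, 43.5]
t 12.7 pos [482.6  41.1 334. ] yaw 126.0 | shift units (tool x,y,z) BEFORE turn: [-6.5 -3.8 -0.1] turn 0.0 F [0.3 1.  1.9] op 0.15
  shift units if turned first: [-6.5 -3.8 -0.1]
```

>>> {"fn": "carry_out", "kwargs": {
  "rows": "0 -0.35 -0.2 0 0;0 -0.35 -0.2 0 0;0 -0.35 -0.2 0 0;0 -0.35 -0.2 0 0;0 -0.35 -0.2 0 0;0 -0.35 -0.21 0 0;0 -0.35 -0.21 0 0;0 -0.35 -0.21 0 0;0 -0.35 -0.21 0 0;0 -0.35 -0.21 0 0;0 -0.35 -0.21 0 0;0 -0.35 -0.21 0 0"
}}

```text
clock: 14.2
eef_pos: [496.8, -104.4, 333.9]
tcp_rot: [3.142, -0.0, 2.199]
contact_force: [-0.5, 1.2, 0.6]
opening: 0.142
```

Run:
```python
from h import *
to(506.5,-184,334,126)
```

```text
t 14.2 pos [ 496.8 -104.4  333.9] yaw 126.0 | shift units (tool x,y,z) BEFORE turn: [-2.34 -1.3  -0.  ] turn 0.0 F [-0.5  1.2  0.6] op 0.14
  shift units if turned first: [-2.34 -1.3  -0.  ]
```

>>> {"fn": "carry_out", "kwargs": {
  "rows": "0 -0.34 -0.19 0 0;0 -0.32 -0.18 0 0;0 -0.3 -0.17 0 0;0 -0.27 -0.15 0 0;0 -0.24 -0.13 0 0;0 -0.2 -0.11 0 0;0 -0.15 -0.08 0 0;0 -0.1 -0.05 0 0;0 -0.06 -0.03 0 0;0 0 0 0 0;0 0 0 0 0;0 0 0 0 0"
}}

```text
clock: 15.7
eef_pos: [505.1, -170.8, 333.9]
tcp_rot: [-3.141, -0.0, 2.2]
contact_force: [-0.5, -1.3, 1.0]
opening: 0.142
```

Run:
```python
from h import *
to(506.5,-184,334,126)
import json
c=r.get_calibration("wrist");im=r.grab_frame("wrist")
json.dump({k:np.array(v).tolist() for k,v in c.items()},open("w8.json","w"))
cv2.imwrite("pics/w8.png",im);cv2.imwrite("pics/w8b.png",cv2.resize(im,None,fx=1.5,fy=1.5))
im=r.grab_frame("side");cv2.imwrite("pics/s8.png",im);crop(im,170,330,170,360,4,"s8c")
```

```text
t 15.7 pos [ 505.1 -170.8  333.9] yaw 126.0 | shift units (tool x,y,z) BEFORE turn: [-0.38 -0.22 -0.  ] turn 0.0 F [-0.5 -1.3  1. ] op 0.14
  shift units if turned first: [-0.38 -0.22 -0.  ]
```

View pics/w8b.png

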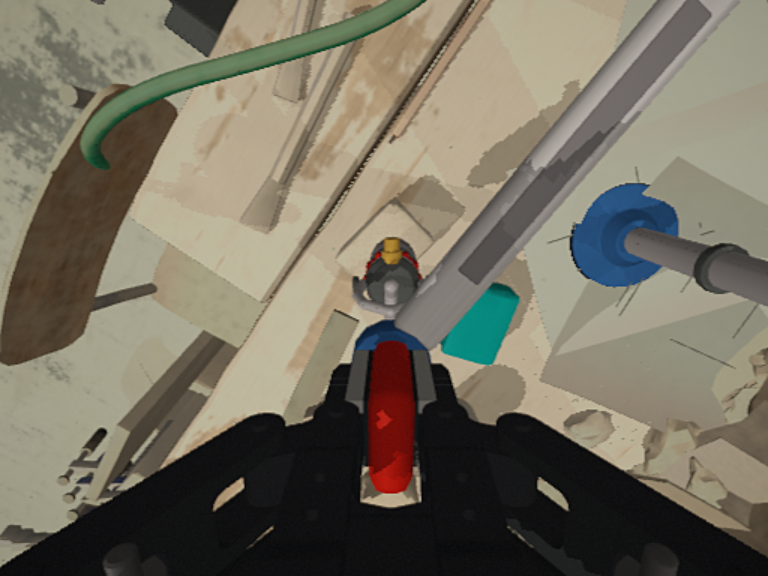

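View pics/s8c.png

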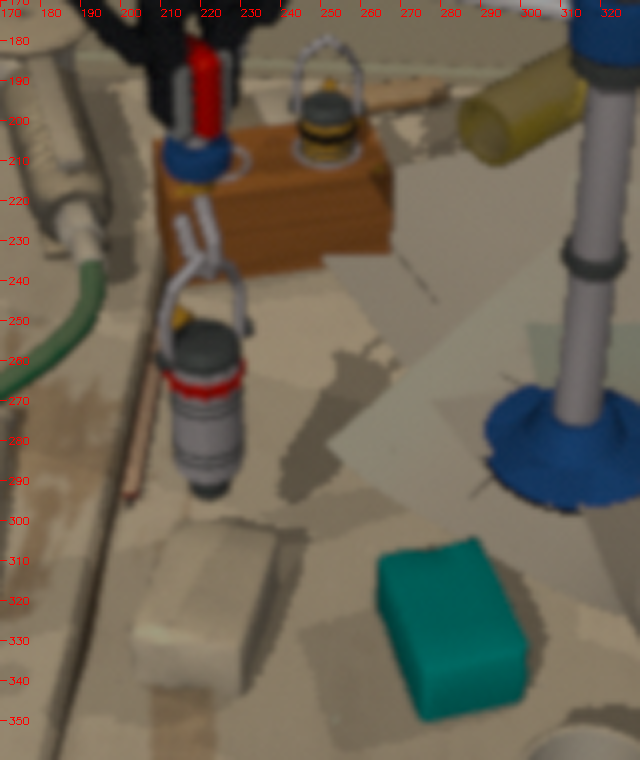

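>>> {"fn": "carry_out", "kwargs": {
  "rows": "0 -0.05 -0.03 0 0;0 -0.08 -0.05 0 0;0 -0.1 -0.05 0 0;0 -0.08 -0.05 0 0;0 -0.06 -0.03 0 0;0 -0.02 -0.01 0 0;0 0 0 0 0;0 0 0 0 0;0 0 0 0 0;0 0 0 0 0;0 0 0 0 0;0 0 0 0 0"
}}

```text
clock: 17.3
eef_pos: [506.7, -184.2, 334.0]
tcp_rot: [-3.142, -0.0, 2.199]
contact_force: [-0.4, -0.9, -1.5]
opening: 0.146
```

>>> {"fn": "carry_out", "kwargs": {
  "rows": "0 0 0 0 0;0 0 0 0 0;0 0 0 0 0;0 0 0 0 0;0 0 0 0 0;0 0 0 0 0;0 0 0 0 0;0 0 0 0 0;0 0 0 0 0;0 0 0 0 0;0 0 0 0 0;0 0 0 0 0"
}}

```text
clock: 18.8
eef_pos: [506.7, -184.2, 334.0]
tcp_rot: [-3.142, 0.0, 2.199]
contact_force: [-0.3, -0.1, -1.1]
opening: 0.146
```

Run:
```python
from h import *
to(506.5,-184,334,126)
im=r.grab_frame("side");cv2.imwrite("pics/s9.png",im);crop(im,190,280,190,350,5,"s9c")
for z,n in ((0+90,"nose"),(236,"bailtop")): print(n,proj("side",[505.9,-184,z]))
print(atz("side",219,0,0))
```

```text
t 18.8 pos [ 506.7 -184.2  334. ] yaw 126.0 | shift units (tool x,y,z) BEFORE turn: [ 0.01 -0.   -0.  ] turn 0.0 F [-0.3 -0.1 -1.1] op 0.15
  shift units if turned first: [ 0.01 -0.   -0.  ]
nose [220.82413744 297.43558896]
bailtop [219.02948428 239.26010908]
[2.71586079e+01 3.70370814e+03 1.13686838e-13]
```

View pics/s9c.png

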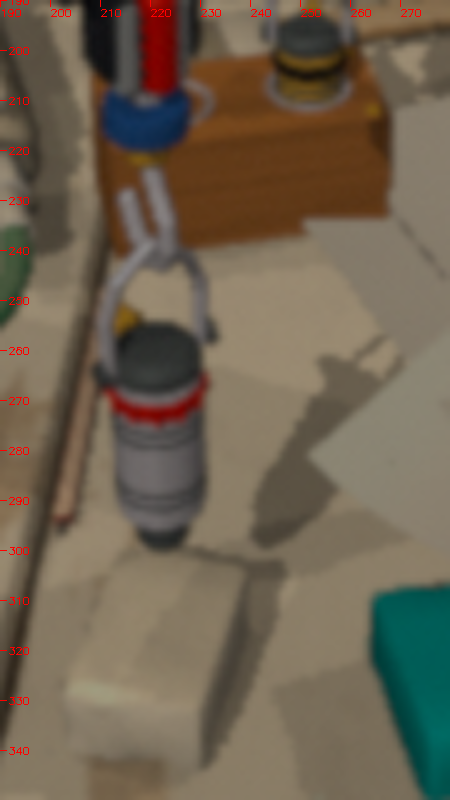

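>>> {"fn": "carry_out", "kwargs": {
  "rows": "0.2 0 0 0 0;0.3 0 0 0 0;0.4 0 0 0 0;0.5 0 0 0 0;0.6 0 0 0 0;0.6 0 0 0 0;0.6 0 0 0 0;0.6 0 0 0 0"
}}

```text
clock: 19.85
eef_pos: [506.7, -184.2, 334.0]
tcp_rot: [3.142, -0.0, 2.199]
contact_force: [0.3, 1.3, 0.8]
opening: 0.599
```

Run:
```python
from h import *
to(506.5,-184,334,126)
im=r.grab_frame("side");crop(im,190,280,170,320,5,"s10c")
im=r.grab_frame("wrist");cv2.imwrite("pics/w10.png",im)
```

```text
t 19.85 pos [ 506.7 -184.2  334. ] yaw 126.0 | shift units (tool x,y,z) BEFORE turn: [ 0.01 -0.   -0.  ] turn 0.0 F [0.3 1.3 0.8] op 0.6
  shift units if turned first: [ 0.01 -0.   -0.  ]
```

View pics/s10c.png

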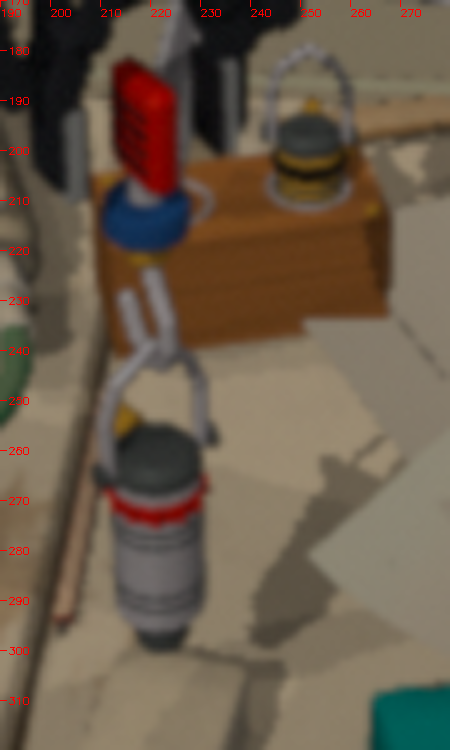

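View pics/w10.png

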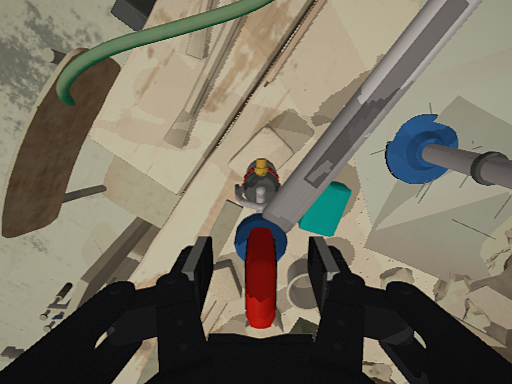

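Freed, hanging, still. Retract straight up, then clear back.

>>> {"fn": "carry_out", "kwargs": {
  "rows": "0.6 0 0 -0.3 0;0.6 0 0 -0.6 0;0.6 0 0 -0.8 0;0.6 0 0 -1 0;0.6 0 0 -1 0;0.6 0 0 -1 0;0.6 -0.5 0 0 0;0.6 -1 0 0 0;0.6 -1 0 0 0;0.6 -1 0 0 0;0.6 0 0 0 0;0.6 0 0 0 0"
}}

```text
clock: 21.45
eef_pos: [568.2, -269.0, 474.5]
tcp_rot: [-3.141, -0.001, 2.199]
contact_force: [-0.7, -0.6, 0.3]
opening: 0.597
```

Run:
```python
from h import *
to(506.5,-184,334,126)
im=r.grab_frame("side");cv2.imwrite("pics/s11.png",im);crop(im,185,305,160,350,4,"s11c")
im=r.grab_frame("top");cv2.imwrite("pics/t11.png",im);crop(im,170,340,90,250,4,"t11c")
```

```text
t 21.45 pos [ 568.2 -269.   474.5] yaw 126.0 | shift units (tool x,y,z) BEFORE turn: [3.5  0.   4.69] turn 0.0 F [-0.7 -0.6  0.3] op 0.6
  shift units if turned first: [3.5  0.   4.69]
```

View pics/s11c.png

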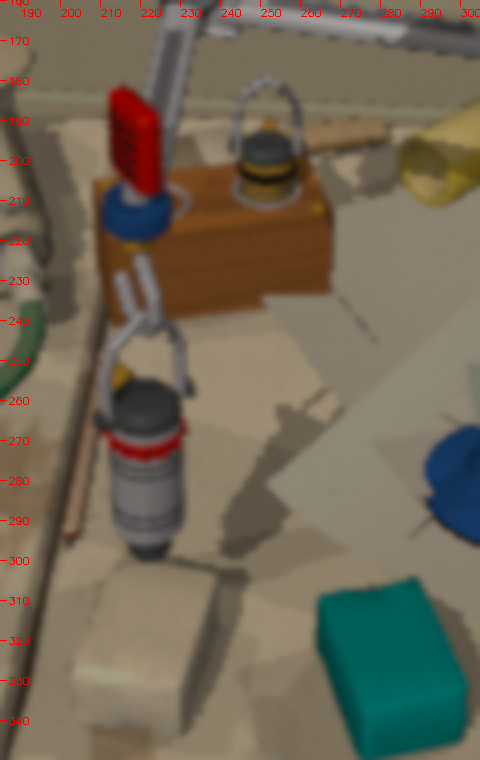

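View pics/t11c.png

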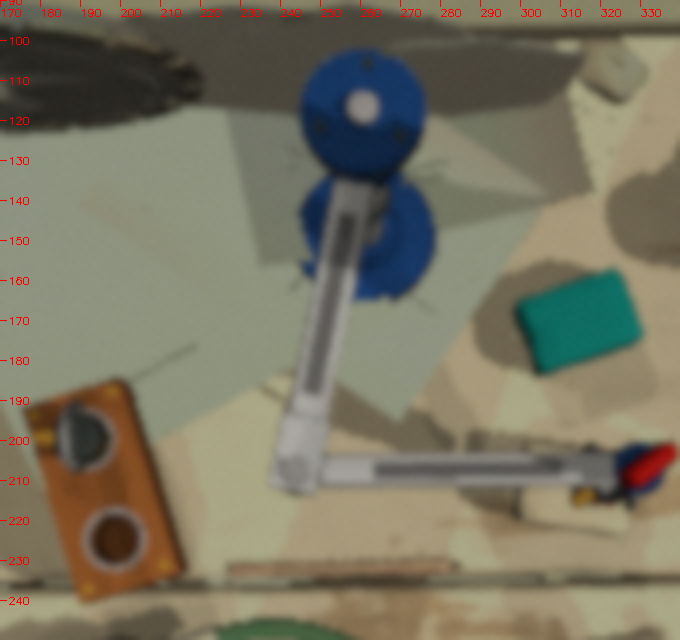

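Run:
```python
from h import *
print(proj("top",[506.5,-184,294]),atz("top",328,206.5,294),atz("top",330.5,206,330))
b=cv2.imread("pics/s11.png");im=r.grab_frame("side");d=cv2.absdiff(b,im)[170:350,190:310].max();print("max diff",d)
a=cv2.imread("pics/side0.png");print("stone diff",cv2.absdiff(a,im)[305:345,200:240].mean())
print(atz("side",221,298,92), tri(("side",217.5,212),("top",328,206.5)))
cv2.imwrite("pics/s12.png",im)
print(r.sense()["clock"])
```

```text
[327.71006838 207.48572674] [ 508.80642744 -184.75064203  294.        ] [ 508.11608918 -184.67637186  330.        ]
max diff 16
stone diff 12.842083333333333
[ 506.71528339 -187.54166271   92.        ] (array([ 506.73749729, -184.59060589,  296.86085258]), [np.float64(1.9532561985255108), np.float64(1.9532561985254142)])
21.6
```

>>> {"fn": "carry_out", "kwargs": {
  "rows": "0.6 0 0 0 0;0.6 0 0 0 0;0.6 0 0 0 0;0.6 0 0 0 0;0.6 0 0 0 0;0.6 0 0 0 0;0.6 0 0 0 0;0.6 0 0 0 0;0.6 0 0 0 0;0.6 0 0 0 0;0.6 0 0 0 0;0.6 0 0 0 0"
}}

```text
clock: 23.1
eef_pos: [568.5, -269.1, 475.0]
tcp_rot: [3.142, 0.0, 2.199]
contact_force: [-0.2, 0.0, 0.8]
opening: 0.599
```

Run:
```python
from h import *
b=cv2.imread("pics/s11.png");im=r.grab_frame("side");d=cv2.absdiff(b,im)[170:350,190:310];print("max diff",d.max(),d.mean())
crop(im,185,305,160,350,4,"s13c")
g=lambda i:i[235:302,200:240]
res=cv2.matchTemplate(im,g(b),cv2.TM_CCOEFF_NORMED);print(cv2.minMaxLoc(res))
```

```text
max diff 6 0.49080246913580244
(-0.4792364537715912, 0.9996501803398132, (291, 14), (200, 235))
```

Run:
```python
from h import *
print(r.sign_off())
```

```text
the job is handed in; nothing more can be done
None
```

The red-collared hammer now hangs from the balancer hook over the middle of the stone, and the job is handed in at about 23 s of the 61 s allowed. I pulled the hook down by its red handle, caught the hammer's bail in the well and drew it straight up. Then I swung it across slowly, released it and backed the gripper away.

**Last checks**
- **Position:** the hook measures about (507, -185) mm, against a stone centre of about (506.5, -184) mm. The nose is about 48 mm above the stone.
- **Stillness:** two side pictures 1.65 s apart showed no shift of the hammer, and it looked plumb.
- **Gripper:** it is well clear, about 140 mm above and 100 mm to the side of where it let go.
- **Brass hammer:** it is still standing in its well, and nothing touched it.

**What disagreed**
- **Stone size:** its top face measured about 83 x 55 mm, not the 75 x 94 mm stated. It was still the only pale block of about that size, and its outline matches the turquoise one.
- **Stone shading:** a pixel comparison of the stone before and after differed by about 13 grey levels. I put this down to the hammer's shadow, because the stone's corners look unmoved in the picture.

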